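Make up two repair kits from the bench stock

TASK

Make up two repair kits: put the thick fuse, the capacitor and the heat sink in the three-bay tray, and the thin fuse and the control knob in the two-bay tray, one part to each bay, in any bay of its tray. Pull the fuses up out of their sprung clips and lay them flat; stand the other parts upright as they stand now. Set each part down on the bay floor rather than dropping it, and do not shift the flux pot or the solder reel.

Things in the scene. Friction and masses are not known exactly. Their poses are not given: they have to be found in the camera images.
- tray_three: Black plastic kit tray, fixed to the bench, three equal open bays in a row along its y. Outside 80 mm (x) by 196 mm (y); floor 4 mm thick, rim and dividers 4 mm thick with tops 10 mm above the bench. Each bay is 72 mm (x) by 60 mm (y) inside; bay centres at x = 0, y = -64, 0 and +64 mm. Origin: centre of the underside, on the bench; z up.
- tray_two: Black plastic kit tray, fixed to the bench, two equal open bays in a row along its y. Outside 80 mm (x) by 132 mm (y); floor 4 mm thick, rim and dividers 4 mm thick with tops 10 mm above the bench. Each bay is 72 mm (x) by 60 mm (y) inside; bay centres at x = 0, y = -32 and +32 mm. Origin: centre of the underside, on the bench; z up.
- clip_strip: Black fixed strip, 76 (x) x 150 (y) x 8 mm, origin at the centre of its underside. Stations at y = -38 and +38 mm each hold one fuse (either) lying along x, axis 32 mm up. Sprung copper jaws hold both end caps, 20 to 27 mm from the fuse's middle, tops 41 mm up; the body between is free to pinch across y. A straight upward pull of 4 to 12 N frees it; raised 30 mm it is clear of all.
- fuse_thick: The thicker of two white ceramic fuses: square body 34 x 34 mm, 38 mm long (x), round steel caps 16 mm diameter by 9 mm at both ends, 56 mm overall along its x; about 90 g. Origin: middle of the fuse. Starts lying in either station of the clip strip, axis 32 mm above the bench. Lying in a bay on any of its four sides, its axis is 17 mm above the bay floor.
- fuse_thin: The thinner of two white ceramic fuses: square body 22 x 22 mm, 38 mm long (x), round steel caps 16 mm diameter by 9 mm at both ends, 56 mm overall along its x; about 50 g. Origin: middle of the fuse. Starts lying in either station of the clip strip, axis 32 mm above the bench. Lying in a bay on any of its four sides, its axis is 11 mm above the bay floor.
- capacitor: Can capacitor standing upright: black cylinder 35 mm diameter with an aluminium top, 60 mm tall, about 70 g. Origin: centre of its underside, z up along its axis.
- heat_sink: Bare aluminium finned heat sink, base down: 40 mm (x, along the fins) by 28 mm (y, across the five fins) by 33 mm tall, about 60 g. Pinch it across its y. Origin: centre of its underside.
- knob: Turned aluminium control knob standing on its flat base: plain cylinder 38 mm diameter, 24 mm tall, dark disc and short white pointer mark on top, about 50 g. Origin: centre of its underside.
- flux_pot: Bystander: small jar 38 mm diameter, 34 mm tall, paper label and plain steel cap with no mark, loose, standing between the parts. Origin: centre of its underside.
- solder_reel: Bystander: small reel of solder on its side, grey flanges 42 mm diameter, 28 mm tall, loose, standing between the parts. Origin: centre of its underside.

How it is judged (in metres and radians):
At the end, for the whole second after the job is handed in: Each bay holds one part of its tray's kit, resting on the bay floor (centre within 28 mm along and 22 mm across the bay, height within 4 mm). Fuses lie flat; capacitor, heat sink and knob upright within 0.12 rad. All at rest (under 0.02 m/s) (((x of fuse_thick in the frame of tray_three between -0.028 and 0.028 m and y of fuse_thick in the frame of tray_three between -0.086 and -0.042 m and z of fuse_thick in the frame of tray_three between 0.017 and 0.025 m) or (x of capacitor in the frame of tray_three between -0.028 and 0.028 m and y of capacitor in the frame of tray_three between -0.086 and -0.042 m and z of capacitor in the frame of tray_three between 0.001 and 0.008 m) or (x of heat_sink in the frame of tray_three between -0.028 and 0.028 m and y of heat_sink in the frame of tray_three between -0.086 and -0.042 m and z of heat_sink in the frame of tray_three between 0.001 and 0.008 m)) and ((x of fuse_thick in the frame of tray_three between -0.028 and 0.028 m and y of fuse_thick in the frame of tray_three between -0.022 and 0.022 m and z of fuse_thick in the frame of tray_three between 0.017 and 0.025 m) or (x of capacitor in the frame of tray_three between -0.028 and 0.028 m and y of capacitor in the frame of tray_three between -0.022 and 0.022 m and z of capacitor in the frame of tray_three between 0.001 and 0.008 m) or (x of heat_sink in the frame of tray_three between -0.028 and 0.028 m and y of heat_sink in the frame of tray_three between -0.022 and 0.022 m and z of heat_sink in the frame of tray_three between 0.001 and 0.008 m)) and ((x of fuse_thick in the frame of tray_three between -0.028 and 0.028 m and y of fuse_thick in the frame of tray_three between 0.042 and 0.086 m and z of fuse_thick in the frame of tray_three between 0.017 and 0.025 m) or (x of capacitor in the frame of tray_three between -0.028 and 0.028 m and y of capacitor in the frame of tray_three between 0.042 and 0.086 m and z of capacitor in the frame of tray_three between 0.001 and 0.008 m) or (x of heat_sink in the frame of tray_three between -0.028 and 0.028 m and y of heat_sink in the frame of tray_three between 0.042 and 0.086 m and z of heat_sink in the frame of tray_three between 0.001 and 0.008 m)) and ((x of fuse_thin in the frame of tray_two between -0.028 and 0.028 m and y of fuse_thin in the frame of tray_two between -0.054 and -0.01 m and z of fuse_thin in the frame of tray_two between 0.011 and 0.019 m) or (x of knob in the frame of tray_two between -0.028 and 0.028 m and y of knob in the frame of tray_two between -0.054 and -0.01 m and z of knob in the frame of tray_two between 0.001 and 0.008 m)) and ((x of fuse_thin in the frame of tray_two between -0.028 and 0.028 m and y of fuse_thin in the frame of tray_two between 0.01 and 0.054 m and z of fuse_thin in the frame of tray_two between 0.011 and 0.019 m) or (x of knob in the frame of tray_two between -0.028 and 0.028 m and y of knob in the frame of tray_two between 0.01 and 0.054 m and z of knob in the frame of tray_two between 0.001 and 0.008 m)) and linear speed of each of fuse_thick, fuse_thin, capacitor, heat_sink, knob below 0.02 m/s and angle between each of capacitor, heat_sink, knob's own z axis and vertical below 0.12 rad); the robot touches nothing.
It fails at once if the flux pot or the solder reel is shifted by more than 25 mm (distance of any of flux_pot, solder_reel from where it was at the start of the episode above 0.025 m).
It fails at once if a part is dropped or thrown (faster than 0.65 m/s, a fall of over 20 mm, with no finger on it) ((linear speed of fuse_thick above 0.65 m/s and contact force between the fingers and fuse_thick below 0.01 N) or (linear speed of fuse_thin above 0.65 m/s and contact force between the fingers and fuse_thin below 0.01 N) or (linear speed of capacitor above 0.65 m/s and contact force between the fingers and capacitor below 0.01 N) or (linear speed of heat_sink above 0.65 m/s and contact force between the fingers and heat_sink below 0.01 N) or (linear speed of knob above 0.65 m/s and contact force between the fingers and knob below 0.01 N)).
It also fails if it takes over 118 s, if anything falls off the work surface, if the arm or the gripper's body presses on something with over 40 N, if the wrist force passes 120 N, or if a joint passes its speed limit or range.

ROBOT

A 6-joint arm with a two-finger parallel gripper is mounted at the origin on the work surface. World frame = base frame: x ahead of the robot, y to its left, z up, the work surface at z = 0. Lengths are in mm, angles in rad, forces in N, time in s.
With the tool pointing down it reaches from about 350 to 875 mm from the base axis. Payload 4.2 kg.
Tool frame: the origin (TCP) lies at the very end of the fingers, on their centre line; the grasp point (between the pads) lies 19 mm behind it; z points along the fingers, y is the line along which they close (so a half turn about z gives the same grasp; the last joint's range is limited). The gripper opens to 85 mm and grips with 20 to 120 N. Pads are 22 mm wide; open, the fingers measure 114 mm over their backs; the gripper's body (76 mm by 85 mm) begins 54 mm behind the grasp point. The pads swing forward as they close: fully open they stand 13 mm farther back than shut.
Start: joints at [-1.047, 0.385, 0.008, 0, -1.194, -0.259], TCP at [163.589, -603.19, 210.012] pointing down, gripper open.
Joint ranges: [-3.14, 3.14], [-1.21, 2.06], [-1.07, 1.41], [-3.16, 2.05], [-2.99, -0.16], [-3.1, 3.1]. Speed limits (rad/s): [2.79, 2.79, 3.14, 3.14, 3.14, 3.14].

INTERFACE

Orientations are given as a unit quaternion [x, y, z, w].
In Python, from bench import arm gives the robot as it stands. The module is installed in compiled form; this text tells all that it offers.
- The arm moves only by the tool drive_tool, never from a script. Its argument "targets" is a list of rows, each a list of 5 numbers: the closure, from -1 (fully open) to 1 (shut), then the shift along the tool's x, y, z in mm, then the turn about the tool's z in degrees. In form: [[grip, tx, ty, tz, roll], ...]. A call has 1 to 12 rows; each row is the pose to reach, as a shift and turn from the pose commanded when the call began, along the tool's axes at that moment; what a row does not reach only later rows make up. A row lasts 1/10 s, in which the tool goes at most 50 mm and 8.59 degrees, less where a joint would pass 70% of its speed; a pose out of reach is approached as far as the arm can. A call with a gripper value outside its range is refused whole. The fingers move at their own pace and stop on an object; the grip force is fixed at half the most. Time passes only in rows, so rows that repeat a pose let the fingers close. It gives the time, the measured TCP pose, the force, the opening and the grip force at its end, in the units of the state.
- arm.read_state(): the state, without advancing time (a new reading comes with each control period).
- arm.get_image(name): name is "side" or "top" or "wrist"; returns the picture (384x512x3 uint8, blue, green, red); there is no depth.
- arm.camera_params(name): a dict with "fov_y" (degrees; the focal length in pixels is half the picture's height over the tangent of half this angle, whatever the lens; pixels are square), "cx", "cy" (the principal point, pixels), "rvec" (rotation vector, rad) and "tvec" (3), from world to camera coordinates, as OpenCV has them; the wrist camera has in their place "tool_from_camera" (4x4, takes a point from camera to tool coordinates, whose origin is the TCP and whose axes are the flange's). Camera axes: x right, y down, z forward; pixel columns grow to the right and rows downward; lengths in mm; the calibration is good to about 2 mm. A picture is of the moment at which its call begins: read the wrist's pose just before it. camera_params takes no time and is no camera call.
- arm.job_done(): hands the job in; it is judged then, once.
The state is a dict: "clock": time; "joints": joint angles; "joint_vel": joint speeds; "joint_efforts": joint torques, N m; "position": TCP position; "ee_rot": TCP orientation; "contact_force": force on the tool from outside, world axes, zero at the start; "wrist_torque": the same for the moment, N m; "gripper_width": finger opening in mm; "grasp_force": force on a finger pad.
Only numpy, scipy, OpenCV 4.12 (cv2) and the standard library are available. Lean on these libraries where they do the work, as an engineer would, in place of code of your own. Each camera call takes 0.05 s, during which the arm holds its last target. There are 200 camera calls.

## Working session

There is one attempt and no reset: what is moved stays moved. The work goes in short steps, Python scripts to look and compute and a tool call to move; the robot and the scene stay as the last step left them, time stands still between calls to the robot, and variables do not carry over. Pictures are saved under pics/ and viewed, at most 14 in all, crops included, and the job is handed in when it is done.

Besides the shell and the picture viewer there is one more tool, called after ">>>" by a JSON object that holds its "op" and its "data". drive_tool: Moves the arm, as the interface text tells. Its arguments: {"type":"object","properties":{"targets":{"type":"array","items":{"type":"array","items":{"type":"number"}}}},"required":["targets"]}

```bash
mkdir -p pics && cat > h.py <<'E'
import numpy as np, cv2
from scipy.spatial.transform import Rotation as R
from bench import arm
def cam(name):
    p=arm.camera_params(name); f=192/np.tan(np.radians(p['fov_y'])/2)
    if name=='wrist':
        s=arm.read_state(); T=np.eye(4); T[:3,:3]=R.from_quat(s['ee_rot']).as_matrix(); T[:3,3]=s['position']
        M=T@np.array(p['tool_from_camera']); Rw,c=M[:3,:3],M[:3,3]
    else:
        Rm=R.from_rotvec(np.ravel(p['rvec'])).as_matrix(); Rw=Rm.T; c=-Rw@np.ravel(p['tvec'])
    return f,p['cx'],p['cy'],Rw,c
def pt(C,u,v,z):
    f,cx,cy,Rw,c=C; d=Rw@np.array([(u-cx)/f,(v-cy)/f,1]); return (c+d*(z-c[2])/d[2])[:2].round(1)
def px(C,X):
    f,cx,cy,Rw,c=C; q=Rw.T@(np.array(X)-c); return (f*q[0]/q[2]+cx,f*q[1]/q[2]+cy)
def loc(x,y):
    "tool-frame xy shift to world xy"
    s=arm.read_state(); return (R.from_quat(s['ee_rot']).as_matrix().T@(np.array([x,y,s['position'][2]])-s['position'])).round(1)
E
python3 - <<'E'
from h import *
s=arm.read_state(); print(s)
for n in ['top','side','wrist']:
    print(n,arm.camera_params(n)); C=cam(n); print(C[4])
    cv2.imwrite(f'pics/{n}0.png',cv2.resize(arm.get_image(n),(800,600),interpolation=cv2.INTER_CUBIC))
E
```

```text
{'clock': 0.0, 'joints': array([-1.04740607e+00,  3.85567562e-01,  6.61646385e-03, -5.22739737e-04,
       -1.19396842e+00, -2.58584937e-01]), 'joint_vel': array([ 6.97028859e-04,  1.39955959e-04, -6.37144722e-04, -6.90750283e-04,
       -3.29180899e-04,  6.11381289e-05]), 'joint_efforts': array([ 1.70735329e-03, -3.92288733e+01,  1.88400882e+01,  4.18613702e+00,
       -4.66529615e-03,  9.03288793e-06]), 'position': array([ 163.42624849, -602.60413453,  208.90778747]), 'ee_rot': array([-1.31920484e-01,  9.91259704e-01,  1.07406228e-03, -1.79980471e-04]), 'contact_force': array([ 0.26840457,  0.25947138, -0.14762238]), 'wrist_torque': array([ 0.05872707,  0.00445738, -0.02229892]), 'grasp_force': 0.0, 'gripper_width': 85.38173685631276}
top {'fov_y': 48.08408137908747, 'cx': 254.3817845560732, 'cy': 193.5976119369136, 'rvec': array([ 2.16597241, -2.11513666,  0.16213232]), 'tvec': array([ -8.56130915, 543.04132737, 840.15700269])}
[4.08466848e+02 8.78474697e-01 9.13227809e+02]
side {'fov_y': 51.00489335453575, 'cx': 257.81853360577315, 'cy': 192.57281217195936, 'rvec': array([ 0.70708824, -2.55932326,  1.186532  ]), 'tvec': array([463.4359778 , 210.23805065, 615.82977612])}
[219.91527048 524.26580424 561.25029794]
wrist {'fov_y': 62.19442077492478, 'cx': 258.5209889843711, 'cy': 193.49848221493508, 'tool_from_camera': array([[-8.58607007e-05, -9.61226918e-01, -2.75758599e-01,
         7.00828980e+01],
       [ 9.99999992e-01, -1.09219629e-04,  6.93510477e-05,
        -2.97488493e-01],
       [-9.67803458e-05, -2.75758590e-01,  9.61226919e-01,
        -1.62453431e+02],
       [ 0.00000000e+00,  0.00000000e+00,  0.00000000e+00,
         1.00000000e+00]])}
[  95.96444841 -621.59763899  371.47949575]
```

View pics/top0.png

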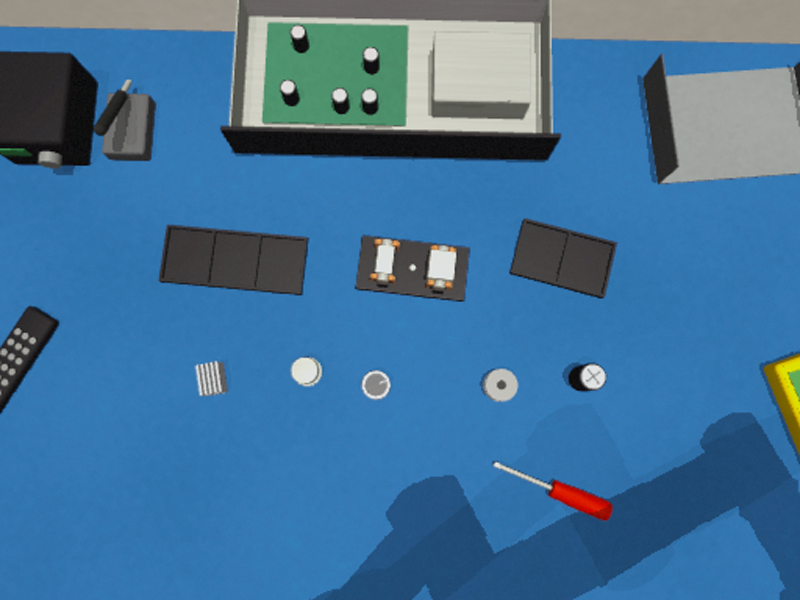

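View pics/side0.png

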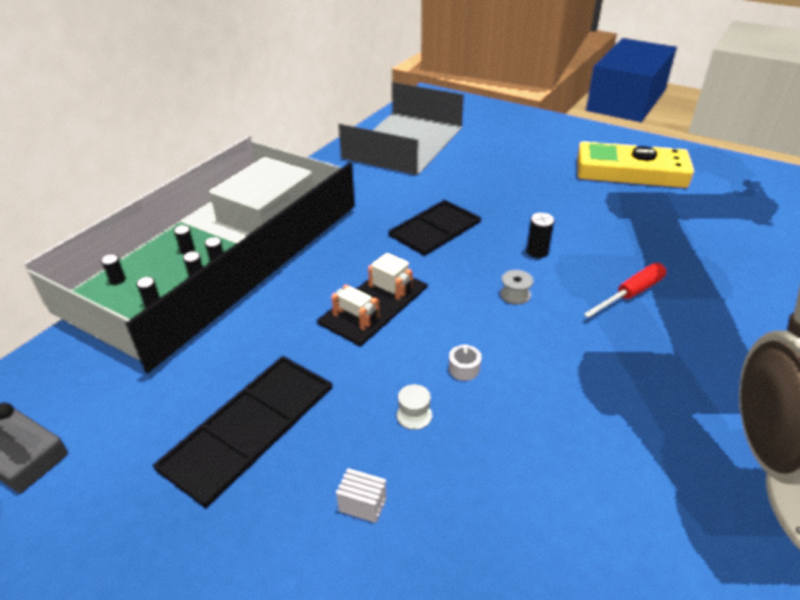

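The top view shows, left to right: heat sink (211,378), flux pot (306,371), knob with pointer (376,385), solder reel (500,385) and capacitor (592,377). Behind them are the three-bay tray (235,260), the clip strip with thin fuse (386,262) and thick fuse (441,268), and the two-bay tray (563,258). I'll enlarge this.

```bash
python3 - <<'E'
from h import *
a=cv2.imread('pics/top0.png'); im=arm.get_image('top')
# left: cols 95-255, right: cols 225-405 ; rows 135-260
cv2.imwrite('pics/cl.png',cv2.resize(im[135:260,95:255],None,fx=4.8,fy=4.8,interpolation=cv2.INTER_CUBIC))
cv2.imwrite('pics/cr.png',cv2.resize(im[135:260,235:395],None,fx=4.8,fy=4.8,interpolation=cv2.INTER_CUBIC))
E
```

```text
(no output)
```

View pics/cl.png

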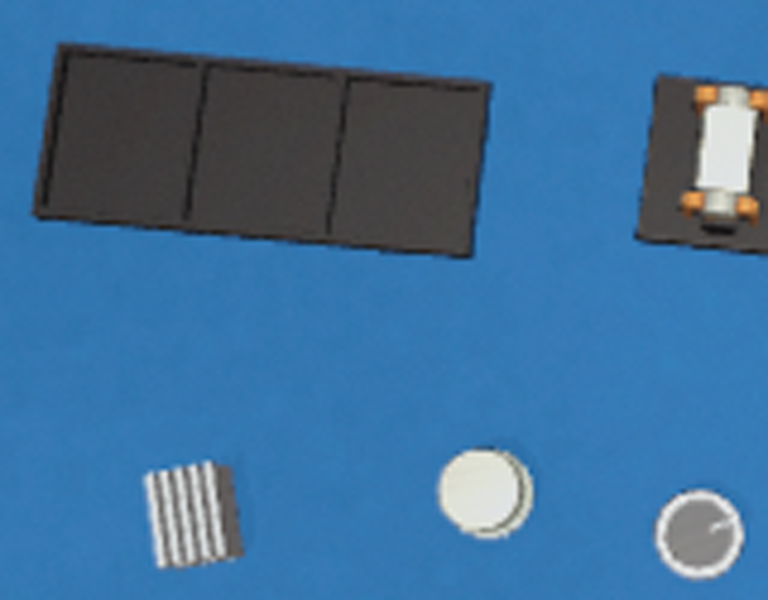

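View pics/cr.png

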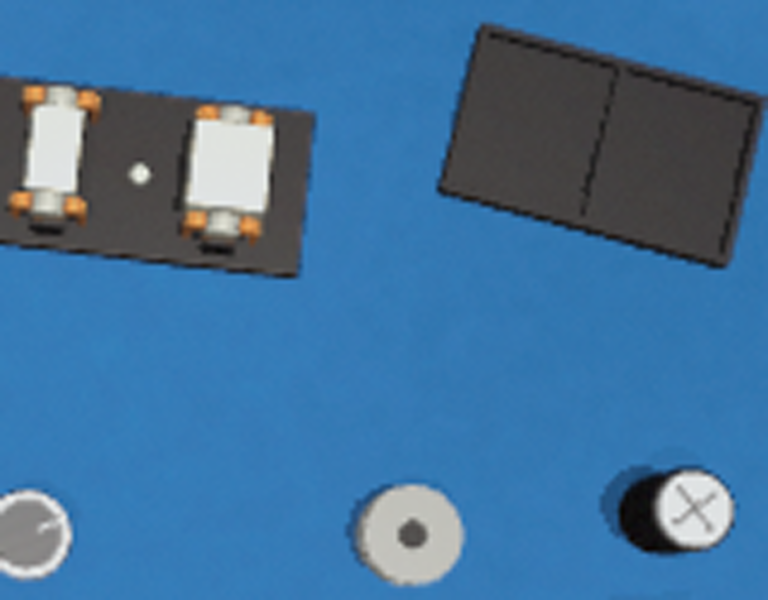

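```bash
cat > m.py <<'E'
from h import *
C=cam('top')
L=lambda u,v:((u+.5)/4.8-.5+95,(v+.5)/4.8-.5+135)
Q=lambda u,v:((u+.5)/4.8-.5+235,(v+.5)/4.8-.5+135)
def quad(n,ps,z):
    w=np.array([pt(C,*p,z) for p in ps]); TL,TR,BR,BL=w
    ex=(TL+TR-BL-BR)/2; ey=(TL+BL-TR-BR)/2
    print(n,w.mean(0).round(1),'len x,y',np.linalg.norm(ex).round(1),np.linalg.norm(ey).round(1),'yaw x',np.degrees(np.arctan2(ex[1],ex[0])).round(1),'yaw y',np.degrees(np.arctan2(-ey[0],ey[1])).round(1))
quad('t3',[L(60,44),L(491,83),L(472,257),L(36,217)],10)
quad('strip',[L(657,75),Q(316,115),Q(299,276),L(638,240)],8)
quad('t2',[Q(482,24),Q(765,99),Q(728,267),Q(440,190)],10)
quad('hs',[L(147,474),L(211,461),L(227,555),L(160,568)],33)
quad('thin',[L(703,105),L(757,110),L(748,195),L(694,190)],43)
quad('thick',[Q(193,120),Q(275,125),Q(268,212),Q(186,206)],49)
for n,p,z in [('knob',L(699,534),24),('pot',L(480,491),34),('reel',Q(412,534),28),('cap',Q(694,510),60)]: print(n,pt(C,*p,z))
E
python3 m.py; python3 - <<'E'
from h import *
s=arm.read_state();print(R.from_quat(s['ee_rot']).as_matrix().round(3))
E
```

```text
t3 [603.  230.4] len x,y 79.5 195.3 yaw x -3.5 yaw y -3.9
strip [597.3 -15.1] len x,y 74.7 149.3 yaw x -5.0 yaw y -5.3
t2 [ 616.2 -221.3] len x,y 79.0 131.0 yaw x -13.7 yaw y -14.0
hs [439.5 248. ] len x,y 40.4 28.1 yaw x 12.6 yaw y 12.7
thin [600.5  23.5] len x,y 37.6 23.4 yaw x -4.4 yaw y -4.1
thick [594.1 -52.4] len x,y 37.9 35.1 yaw x -3.7 yaw y -2.6
knob [436.7  30.9]
pot [452.2 123.9]
reel [ 440.4 -133.1]
cap [ 451.8 -244.1]
[[-0.965 -0.262 -0.   ]
 [-0.262  0.965  0.001]
 [ 0.     0.001 -1.   ]]
```

```bash
cat > chain.py <<'E'
import numpy as np
W=[('S',163.4,-602.6,15.2),('cap',451.8,-244.1,86.3),('t3mid',603,230.4,86.3),('thick',593.9,-52.7,-5),('t3-',598.9,166.5,-3.7),
('hs',439.5,248,12.6),('t3+',607.1,294.3,-3.7),('thin',600.6,23.1,-5),('t2+',623.9,-190.2,-13.9),('knob',436.7,30.9,76.1),('t2-',608.5,-252.4,76.1)]
for a,b in zip(W,W[1:]):
    p=np.radians(a[3]); ty=np.array([-np.sin(p),np.cos(p)]); tx=np.array([-np.cos(p),-np.sin(p)])
    d=np.array(b[1:3])-a[1:3]; print(a[0],'->',b[0],(d@tx).round(1),(d@ty).round(1),'roll',round(a[3]-b[3],1))
E
python3 chain.py
```

```text
S -> cap -372.3 270.3 roll -71.1
cap -> t3mid -483.3 -120.3 roll 0.0
t3mid -> thick 283.1 -9.2 roll 91.3
thick -> t3- 14.1 218.8 roll -1.3
t3- -> hs 164.3 71.0 roll -16.3
hs -> t3+ -173.7 8.6 roll 16.3
t3+ -> thin -11.0 -271.1 roll 1.3
thin -> t2+ -41.8 -210.5 roll 8.9
t2+ -> knob 234.8 169.7 roll -90.0
knob -> t2- 233.7 -234.8 roll 0.0
```

>>> {"op": "drive_tool", "data": {"targets": [[-1,-372.3,270.3,60,-71.1],[-1,-372.3,270.3,60,-71.1],[-1,-372.3,270.3,60,-71.1],[-1,-372.3,270.3,60,-71.1],[-1,-372.3,270.3,60,-71.1],[-1,-372.3,270.3,60,-71.1],[-1,-372.3,270.3,60,-71.1],[-1,-372.3,270.3,60,-71.1],[-1,-372.3,270.3,60,-71.1],[-1,-372.3,270.3,60,-71.1],[-1,-372.3,270.3,60,-71.1],[-1,-372.3,270.3,60,-71.1]]}}

```text
clock: 1.4
position: [451.8, -245.0, 149.9]
ee_rot: [-0.684, 0.73, 0.0, -0.0]
contact_force: [0.7, 0.2, 0.1]
gripper_width: 84.8
grasp_force: 0.0
```

```bash
python3 - <<'E'
from h import *
s=arm.read_state(); print(s['clock'],s['position'],R.from_quat(s['ee_rot']).as_matrix()[:,1].round(3),s['joints'].round(2),s['gripper_width'])
C=cam('wrist'); cv2.imwrite('pics/w1.png',arm.get_image('wrist'))
print('expect cap top',px(C,[451.8,-244.1,60]),'TCP axis at z60',px(C,[*s['position'][:2],60]))
E
```

```text
1.4 [ 451.78736906 -245.01571234  149.8989052 ] [-0.998  0.065  0.001] [-0.18  0.25 -0.35  0.   -0.97  0.12] 84.83337831617719
expect cap top (np.float64(258.499032880259), np.float64(192.06649926639568)) TCP axis at z60 (np.float64(258.4419121117249), np.float64(190.99712825501408))
```

View pics/w1.png

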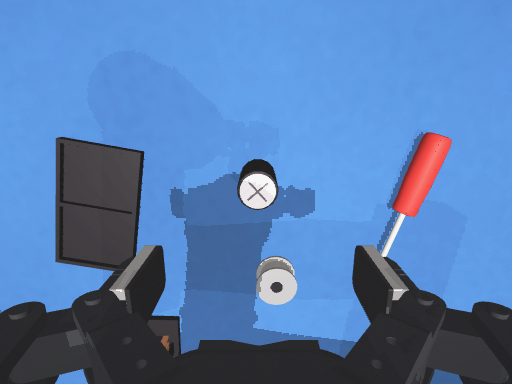

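The wrist view shows the capacitor's top at (258,190), exactly where I predicted. Descending to grip it.

>>> {"op": "drive_tool", "data": {"targets": [[-1,0,0,50,0],[-1,0,0,90,0],[-1,0,0,115,0],[-1,0,0,128,0],[-1,0,0,128,0],[1,0,0,128,0],[1,0,0,128,0],[1,0,0,128,0],[1,0,0,128,0],[1,0,0,128,0],[1,0,0,128,0],[1,0,0,128,0]]}}

```text
clock: 2.65
position: [453.1, -245.2, 23.4]
ee_rot: [-0.684, 0.729, -0.001, 0.0]
contact_force: [-0.2, -0.1, 6.5]
gripper_width: 32.3
grasp_force: 59.2
```

>>> {"op": "drive_tool", "data": {"targets": [[1,0,0,-20,0],[1,0,0,-60,0],[1,0,0,-100,0],[1,0,0,-120,0],[1,0,0,-120,0]]}}

```text
clock: 3.15
position: [454.4, -245.3, 145.7]
ee_rot: [-0.684, 0.73, -0.003, 0.002]
contact_force: [0.2, 0.2, -1.1]
gripper_width: 32.5
grasp_force: 59.9
```

>>> {"op": "drive_tool", "data": {"targets": [[1,-483.3,-120.3,0,0],[1,-483.3,-120.3,0,0],[1,-483.3,-120.3,0,0],[1,-483.3,-120.3,0,0],[1,-483.3,-120.3,0,0],[1,-483.3,-120.3,0,0],[1,-483.3,-120.3,0,0],[1,-483.3,-120.3,0,0],[1,-483.3,-120.3,0,0],[1,-483.3,-120.3,0,0],[1,-483.3,-120.3,0,0],[1,-483.3,-120.3,0,0]]}}

```text
clock: 4.35
position: [602.5, 230.4, 139.7]
ee_rot: [-0.684, 0.729, 0.001, -0.002]
contact_force: [-0.9, 0.4, -1.1]
gripper_width: 32.5
grasp_force: 59.8
```

```bash
python3 - <<'E'
from h import *
s=arm.read_state(); print(s['clock'],s['position'],s['contact_force'],s['gripper_width'],s['joints'].round(2))
cv2.imwrite('pics/w2.png',arm.get_image('wrist'))
C=cam('wrist'); print('t3 corners',[np.round(px(C,[603+a*.998+b*.0645,230.4-a*.0645+b*.998,10])) for a,b in [(-40,-98),(40,-98),(40,98),(-40,98)]])
E
```

```text
4.35 [602.53839356 230.40912022 139.69633632] [-0.90249637  0.37635761 -1.1098238 ] 32.508279812132976 [ 0.62  0.47 -0.03 -0.   -1.07 -0.68]
t3 corners [array([304.,  70.]), array([211.,  70.]), array([219., 273.]), array([297., 273.])]
```

View pics/w2.png

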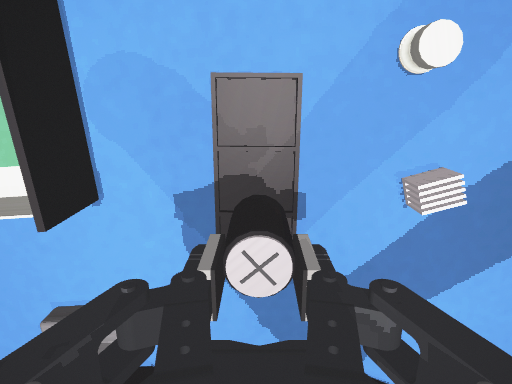

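The tray's near corners are at (212,72) and (302,72), as predicted, and the capacitor hangs upright at (259,265). Lowering it 115 mm.

>>> {"op": "drive_tool", "data": {"targets": [[1,0,0,45,0],[1,0,0,80,0],[1,0,0,100,0],[1,0,0,110,0],[1,0,0,114,0],[1,0,0,115.5,0],[1,0,0,115.5,0],[1,0,0,115.5,0]]}}

```text
clock: 5.2
position: [604.4, 230.0, 27.7]
ee_rot: [-0.684, 0.73, -0.0, 0.001]
contact_force: [-0.1, -0.5, -0.2]
gripper_width: 32.5
grasp_force: 59.9
```

>>> {"op": "drive_tool", "data": {"targets": [[1,0,0,0.7,0],[1,0,0,0.7,0],[0.2,0,0,0.7,0],[-0.2,0,0,0.7,0],[-0.5,0,0,0.7,0],[-0.5,0,0,0.7,0],[-0.5,0,0,-40,0],[-0.5,0,0,-90,0],[-0.5,0,0,-115,0],[-0.5,0,0,-115,0]]}}

```text
clock: 6.2
position: [606.2, 230.9, 146.7]
ee_rot: [-0.684, 0.729, -0.001, 0.005]
contact_force: [0.0, 1.0, 0.1]
gripper_width: 64.3
grasp_force: 0.0
```

>>> {"op": "drive_tool", "data": {"targets": [[-0.3,283.1,-9.2,0,91.3],[-0.3,283.1,-9.2,0,91.3],[-0.3,283.1,-9.2,0,91.3],[-0.3,283.1,-9.2,0,91.3],[-0.3,283.1,-9.2,0,91.3],[-0.3,283.1,-9.2,0,91.3],[-0.3,283.1,-9.2,0,91.3],[-0.3,283.1,-9.2,0,91.3],[-0.3,283.1,-9.2,0,91.3],[-0.3,283.1,-9.2,0,91.3],[-0.3,283.1,-9.2,0,91.3],[-0.3,283.1,-9.2,0,91.3]]}}

```text
clock: 7.4
position: [593.6, -53.6, 140.1]
ee_rot: [0.044, 0.999, -0.0, -0.001]
contact_force: [0.1, -0.5, -1.0]
gripper_width: 55.7
grasp_force: 0.0
```

```bash
python3 - <<'E'
from h import *
s=arm.read_state(); print(s['clock'],s['position'],R.from_quat(s['ee_rot']).as_matrix()[:,1].round(3),s['gripper_width'],s['joints'].round(2))
C=cam('wrist'); cv2.imwrite('pics/w3.png',arm.get_image('wrist'))
print(px(C,[593.9,-52.7,49]))
cv2.imwrite('pics/t3.png',cv2.resize(arm.get_image('top')[120:270,80:420],None,fx=2.3,fy=2.3))
E
```

```text
7.4 [593.5857103  -53.59571612 140.07327738] [ 0.088  0.996 -0.   ] 55.67886682795882 [ 0.18  0.39 -0.16 -0.   -1.02 -1.84]
(np.float64(260.02298726445946), np.float64(190.84334103071896))
```

View pics/w3.png

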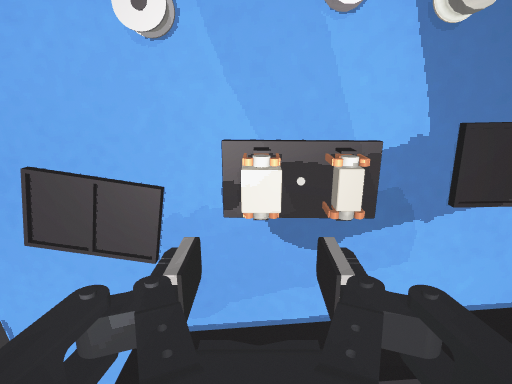

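The thick fuse's top is centred at (261,190), as predicted. Descending to grip it.

>>> {"op": "drive_tool", "data": {"targets": [[-0.3,0,0,45,0],[-0.3,0,0,85,0],[-0.3,0,0,108,0],[-0.3,0,0,118,0],[-0.3,0,0,118,0],[1,0,0,118,0],[1,0,0,118,0],[1,0,0,118,0],[1,0,0,118,0],[1,0,0,118,0]]}}

```text
clock: 8.5
position: [601.5, -53.0, 32.8]
ee_rot: [0.042, 0.999, 0.0, 0.008]
contact_force: [-3.8, 2.0, 28.6]
gripper_width: 0.5
grasp_force: 23.7
```

>>> {"op": "drive_tool", "data": {"targets": [[1,0,0,-5,0],[1,0,0,-10,0],[1,0,0,-20,0],[1,0,0,-35,0],[1,0,0,-60,0],[1,0,0,-100,0],[1,0,0,-100,0],[1,0,0,-100,0]]}}

```text
clock: 9.3
position: [594.4, -53.5, 124.5]
ee_rot: [0.044, 0.999, 0.0, 0.001]
contact_force: [-0.0, 0.2, 1.0]
gripper_width: 0.1
grasp_force: 0.0
```

>>> {"op": "drive_tool", "data": {"targets": [[1,14.1,218.8,0,-1.3],[1,14.1,218.8,0,-1.3],[1,14.1,218.8,0,-1.3],[1,14.1,218.8,0,-1.3],[1,14.1,218.8,0,-1.3],[1,14.1,218.8,0,-1.3],[1,14.1,218.8,0,-1.3],[1,14.1,218.8,0,-1.3]]}}

```text
clock: 10.1
position: [599.0, 164.1, 122.8]
ee_rot: [0.033, 0.999, -0.0, -0.001]
contact_force: [0.3, 0.4, -0.4]
gripper_width: -0.2
grasp_force: 0.0
```

```bash
python3 - <<'E'
from h import *
s=arm.read_state(); print(s['clock'],s['position'],s['contact_force'],s['gripper_width'])
cv2.imwrite('pics/w4.png',arm.get_image('wrist'))
E
```

```text
10.1 [599.04566499 164.06202489 122.8192266 ] [ 0.30062617  0.44388198 -0.36594307] -0.18639625676438354
```

View pics/w4.png

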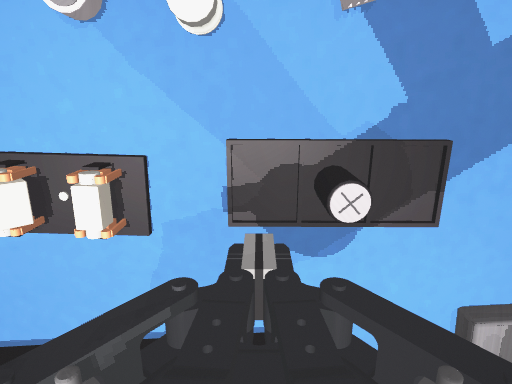

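The gripper came away empty. The fuses appear at left (about (15,205) and (93,205)), and the capacitor stands at (350,203) in its bay. I need a closer look at the thick fuse.

```bash
python3 - <<'E'
from h import *
a=cv2.resize(arm.get_image('top')[150:200,220:310],None,fx=8,fy=6,interpolation=cv2.INTER_CUBIC)
b=cv2.resize(arm.get_image('side')[150:230,190:290],None,fx=7.2,fy=3.6*1,interpolation=cv2.INTER_CUBIC)
a=cv2.resize(a,(720,300));cv2.imwrite('pics/c5.png',np.vstack([a,b]))
C=cam('wrist')
E
```

```text
(no output)
```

View pics/c5.png

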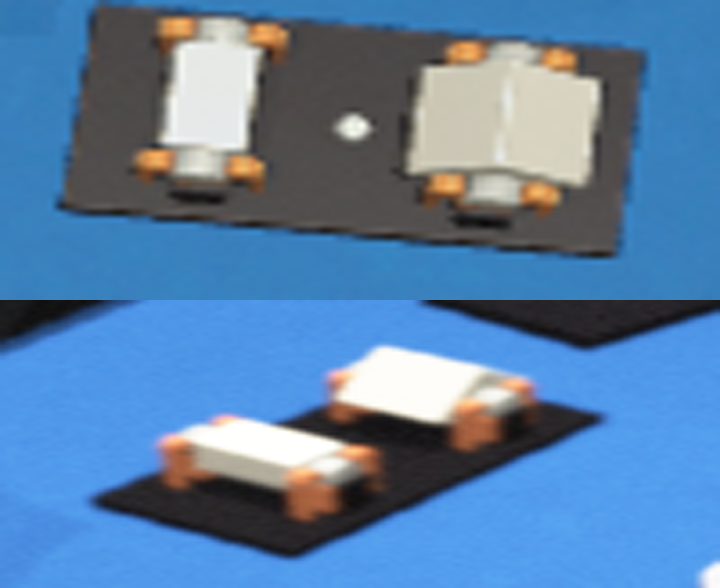

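The thick fuse rolled about 45° in its clip and now sits as a diamond, with its ridge at (505,110). I gripped too far above its axis. I'll press down on its outer corner to roll it flat again, then pinch it lower.

>>> {"op": "drive_tool", "data": {"targets": [[1,-8.6,-247.6,0,1.3],[1,-8.6,-247.6,0,1.3],[1,-8.6,-247.6,0,1.3],[1,-8.6,-247.6,0,1.3],[1,-8.6,-247.6,0,1.3],[1,-8.6,-247.6,0,1.3],[1,-8.6,-247.6,0,1.3],[1,-8.6,-247.6,0,1.3],[1,-8.6,-247.6,0,1.3]]}}

```text
clock: 11.15
position: [592.2, -80.9, 123.6]
ee_rot: [0.043, 0.999, 0.0, 0.0]
contact_force: [0.3, 0.3, 0.2]
gripper_width: 0.2
grasp_force: 0.0
```

```bash
python3 - <<'E'
from h import *
s=arm.read_state(); print(s['clock'],s['position'],R.from_quat(s['ee_rot']).as_matrix()[:,1].round(3))
cv2.imwrite('pics/w6.png',arm.get_image('wrist'))
C=cam('wrist');print('axis if at -52.2, ridge',px(C,[594,-52.2,56]),'tips',px(C,s['position']))
E
```

```text
11.15 [592.19480646 -80.91877365 123.58058267] [0.086 0.996 0.   ]
axis if at -52.2, ridge (np.float64(296.81418017126924), np.float64(197.7499156608575)) tips (np.float64(258.75425735894055), np.float64(234.30797224486375))
```

View pics/w6.png

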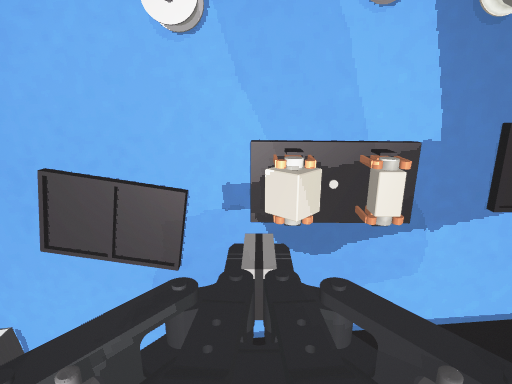

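The ridge sits at (294,190) and the closed tips at (259,234), as planned. Pressing the corner down slowly.

>>> {"op": "drive_tool", "data": {"targets": [[1,0,0,45,0],[1,0,0,80,0],[1,0,0,86,0],[1,0,0,90,0],[1,0,0,94,0],[1,0,0,98,0],[1,0,0,101,0],[1,0,0,104,0],[1,0,0,104,0],[1,0,0,104,0]]}}

```text
clock: 12.2
position: [592.1, -82.0, 19.7]
ee_rot: [0.044, 0.999, -0.0, 0.0]
contact_force: [-0.4, 0.1, -0.2]
gripper_width: -0.1
grasp_force: 0.0
```

>>> {"op": "drive_tool", "data": {"targets": [[1,0,0,-30,0],[1,0,0,-70,0],[1,0,0,-103,0],[1,0,0,-103,0],[1,0,0,-103,0]]}}

```text
clock: 12.7
position: [592.4, -81.9, 123.6]
ee_rot: [0.044, 0.999, 0.0, 0.001]
contact_force: [-0.1, -0.2, -0.1]
gripper_width: 0.2
grasp_force: 0.0
```

```bash
python3 - <<'E'
from h import *
s=arm.read_state(); print(s['clock'],s['position'])
C=cam('wrist');w=arm.get_image('wrist'); t=arm.get_image('top')
cv2.imwrite('pics/w7.png',np.vstack([cv2.resize(w[130:240,240:430],(760,440)[::1],interpolation=cv2.INTER_CUBIC)]))
E
```

```text
12.7 [592.35507654 -81.85464479 123.60936211]
```

View pics/w7.png

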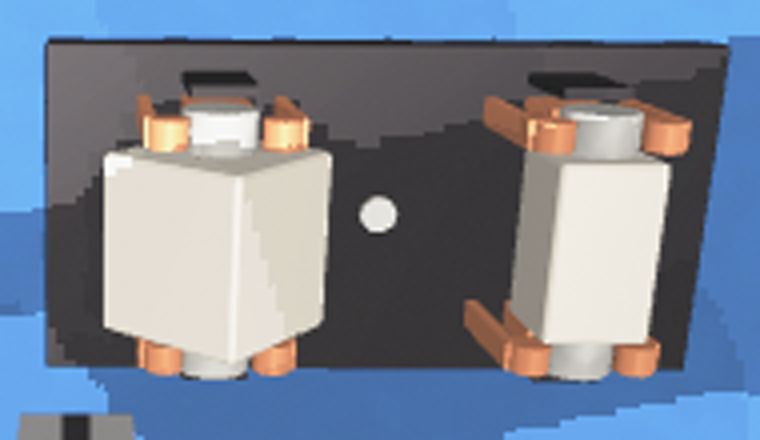

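```bash
python3 - <<'E'
from h import *
from scipy.optimize import least_squares
C=cam('wrist'); f,cx,cy,Rw,c=C
def fit(us,dy):
    C2=(f,cx,cy,Rw,c+np.array([0,dy,0]))
    def res(q):
        y0,ph,z0=q; r=[]
        for k,u in zip((-1,0,1),us):
            a=ph+k*np.pi/2; o=y0+24*np.sin(a)
            r.append(px(C2,[594+.087*(o+52),o,z0+24*np.cos(a)])[0]-u)
        return r+[(z0-32)*.3]
    s=least_squares(res,[-52,0,32]); print(s.x[0],np.degrees(s.x[1]),s.x[2],s.cost)
fit([265.75,299.5,322.3],0)
fit([265.5,294,321],0.95)
print(cv2.imread('pics/w6.png')[192,255:335,:].mean(1).astype(int))
E
```

```text
-53.00016732749266 3.8877584877080906 30.534763908679892 0.48669913871291426
-52.76494591933328 -4.023050316861228 28.798850120205305 2.319046381496367
[ 65  65  64  64  65  64  60  60  59  71 219 222 222 221 221 222 222 222
 222 222 222 222 222 222 222 222 222 222 222 222 222 222 222 222 222 222
 222 222 223 222 223 224 240 239 223 224 224 224 224 224 224 211 211 210
 210 210 210 211 210 210 209 210 210 209 209 169  62  57  55  55  56  57
  56  56  56  56  56  56  55  56]
```

Its ridge went from -4° to +4°, so the finger rubbed the corner back up on its way out. I'll press again and move sideways before lifting.

>>> {"op": "drive_tool", "data": {"targets": [[1,0,0.5,45,0],[1,0,0.5,80,0],[1,0,0.5,88,0],[1,0,0.5,93,0],[1,0,0.5,98,0],[1,0,0.5,102,0],[1,0,0.5,105,0],[1,0,0.5,105,0],[1,0,-12,105,0],[1,0,-25,105,0],[1,0,-25,60,0],[1,0,-25,20,0]]}}

```text
clock: 14.0
position: [589.0, -108.7, 102.9]
ee_rot: [0.045, 0.999, -0.0, -0.001]
contact_force: [0.8, -0.3, 1.0]
gripper_width: 0.0
grasp_force: 0.0
```

>>> {"op": "drive_tool", "data": {"targets": [[1,0,25,-20,0],[1,0,25,-20,0],[1,0,25,-20,0]]}}

```text
clock: 14.3
position: [591.7, -82.5, 122.7]
ee_rot: [0.044, 0.999, 0.0, 0.0]
contact_force: [-0.1, -0.7, -1.0]
gripper_width: -0.2
grasp_force: 0.0
```

```bash
python3 - <<'E'
from h import *
s=arm.read_state(); print(s['clock'],s['position'])
w=arm.get_image('wrist')
for r in (186,192,198): print(r,w[r,255:335].mean(1).astype(int))
C=cam('wrist')
for ph in (-45,-33,-20,0): print(ph,[round(px(C,[594,-53+24*np.sin(np.radians(ph+k)),32+24*np.cos(np.radians(ph+k))])[0],1) for k in (-90,0,90)])
E
```

```text
14.3 [591.6773814  -82.52207482 122.74868396]
186 [ 67  65  65  65  64  65  64  60  60  59  59  73 219 221 222 222 222 222
 222 222 222 222 222 222 222 222 222 222 222 222 222 222 222 222 222 222
 222 222 222 222 222 223 223 223 234 244 229 224 224 211 211 211 211 211
 211 210 210 210 211 211 211 211 210 211 210 210 210 210  66  57  57  55
  57  57  56  57 144 225 227 226]
192 [ 64  65  65  64  65  64  64  64  60  60  59  73 221 222 222 222 222 222
 222 222 222 222 222 222 222 222 222 222 222 222 222 222 223 222 222 222
 223 222 223 223 223 223 223 222 238 243 225 224 224 224 224 225 212 211
 211 211 211 211 211 210 210 210 210 210 210 210 210 178  63  56  58  57
  57  57  56  56  56  56  56  56]
198 [ 64  64  64  65  65  65  64  65  59  60  59  73 223 222 222 222 222 222
 222 222 222 222 222 222 222 222 222 222 222 222 222 222 222 222 222 223
 223 223 223 223 223 223 223 224 240 239 223 224 225 224 224 224 224 212
 211 211 211 211 211 210 210 209 210 209 210 210 209 118  59  56  57  57
  57  57  57  56  56  56  56  57]
-45 [np.float64(273.7), np.float64(275.7), np.float64(319.7)]
-33 [np.float64(270.2), np.float64(281.0), np.float64(322.8)]
-20 [np.float64(267.6), np.float64(287.6), np.float64(324.7)]
0 [np.float64(266.1), np.float64(298.7), np.float64(324.4)]
```

>>> {"op": "drive_tool", "data": {"targets": [[1,0,1.5,45,0],[1,0,1.5,80,0],[1,0,1.5,88,0],[1,0,1.5,92,0],[1,0,1.5,96,0],[1,0,1.5,96,0]]}}

```text
clock: 14.95
position: [592.9, -80.6, 27.3]
ee_rot: [0.044, 0.999, 0.0, 0.001]
contact_force: [-0.1, -0.6, 0.1]
gripper_width: -0.1
grasp_force: 0.0
```

```bash
cat > ridge.py <<'E'
from h import *
s=arm.read_state(); print(s['clock'],s['position'],s['contact_force'])
C=cam('wrist'); w=arm.get_image('wrist'); cv2.imwrite('pics/r_%.2f.png'%s['clock'],w)
for ph in (-45,-33,-20,0,20):
    q=[px(C,[594,-53+24*np.sin(np.radians(ph+k)),32+24*np.cos(np.radians(ph+k))]) for k in (-90,0,90)]
    print(ph,np.round(q).astype(int).tolist())
r=int(px(C,[594,-53,50])[1]); u=int(px(C,[594,-53,50])[0])
print(r,u-60,w[r,u-60:u+60].mean(1).astype(int))
E
python3 ridge.py
```

```text
14.95 [592.89942785 -80.64528905  27.33796762] [-0.05927436 -0.55058024  0.13033687]
-45 [[277, 226], [281, 252], [351, 247]]
-33 [[272, 229], [290, 255], [355, 243]]
-20 [[268, 233], [301, 256], [357, 238]]
0 [[266, 239], [319, 256], [356, 232]]
20 [[269, 245], [336, 254], [349, 226]]
250 256 [ 46  46  45  46  44  46  69 141 141 142 142 142 142 142 142 142 141 142
 142  54  50  50  51  50  50  50  50  50  50  48  48  47  49 133 214 215
 215 215 214 215 214 214 215 215 215 215 215 215 215 215 215 216 216 216
 216 216 226 226 226 226 226 226 225 234 240 242 236 228 228 228 228 227
 228 228 227 228 228 227 227 228 227 228 227 227 228 227 227 227 227 227
 227 227 227 227 227 191  60  52  53  53  52  53  52  52  53  52  54  53
  51  53  52  53  53  53  51  52  51  51  52  52]
```

```bash
python3 - <<'E'
from h import *
w=cv2.imread('pics/r_14.95.png'); cv2.imwrite('pics/v12.png',cv2.resize(w[130:310,170:410],(800,600),interpolation=cv2.INTER_CUBIC))
E
```

```text
(no output)
```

View pics/v12.png

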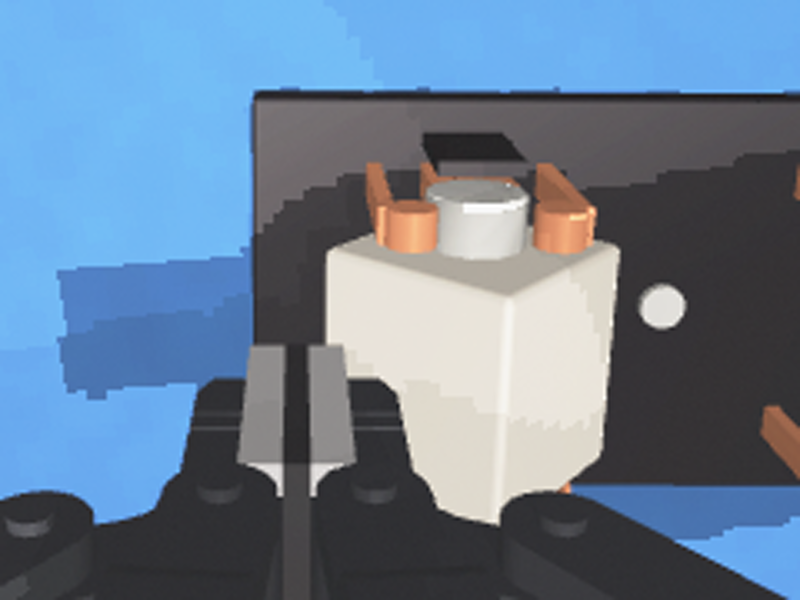

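The crop shows the fuse still as a diamond: near-end corners at (328,250), (508,298) and (618,248), and the finger beside it at (297,400). I'll fit its exact pose.

```bash
python3 - <<'E'
from h import *
from scipy.optimize import least_squares
C=cam('wrist'); P=[(268.4,205),(322.4,219.4),(355.4,204.4)]
def res(q):
    x0,y0,z0,ph=q; r=[]
    for k,p in zip((-1,0,1),P):
        a=ph+k*np.pi/2; o=24*np.sin(a)
        r+=list(np.subtract(px(C,[x0+.087*o,y0+o,z0+24*np.cos(a)]),p))
    return r
s=least_squares(res,[575,-52,32,0]); print(s.x[:3],np.degrees(s.x[3]),s.fun.round(1))
E
```

```text
[579.84763021 -49.96058217  23.10080737] 2.199531795916905 [ 0.2 -0.1 -0.1  0.5 -0.  -0.6]
```

```bash
python3 - <<'E'
from h import *
from scipy.optimize import least_squares
C=cam('wrist'); P=[(268.4,205),(322.4,219.4),(355.4,204.4)]
def res(q):
    x0,y0,h,ph=q; r=[]
    for k,p in zip((-1,0,1),P):
        a=ph+k*np.pi/2; o=h*np.sin(a)
        r+=list(np.subtract(px(C,[x0+.087*o,y0+o,32+h*np.cos(a)]),p))
    return r
s=least_squares(res,[575,-52,23,0]); print(s.x[:3],np.degrees(s.x[3]),s.fun.round(1))
E
```

```text
[576.81314955 -51.27902933  22.72011337] 2.1995317926829525 [ 0.2 -0.1 -0.1  0.5 -0.  -0.6]
```

>>> {"op": "drive_tool", "data": {"targets": [[1,0,0,-25,0],[1,0,3.5,-25,0],[1,0,3.5,-18,0],[1,0,3.5,-12,0],[1,0,3.5,-8,0],[1,0,3.5,-4,0],[1,0,3.5,0,0],[1,0,3.5,0,0]]}}

```text
clock: 15.8
position: [591.9, -77.0, 25.4]
ee_rot: [0.044, 0.999, -0.0, -0.001]
contact_force: [-0.0, -0.0, 0.1]
gripper_width: -0.2
grasp_force: 0.0
```

```bash
python3 ridge.py
```

```text
15.8 [591.85129041 -77.03857097  25.44184617] [-0.00411769 -0.02124672  0.08658077]
-45 [[271, 230], [274, 257], [345, 251]]
-33 [[266, 233], [283, 259], [349, 247]]
-20 [[262, 236], [294, 261], [351, 242]]
0 [[259, 243], [312, 261], [350, 236]]
20 [[262, 249], [329, 258], [343, 230]]
254 249 [141 142 142 142 142 142  50  45  46  45  46  44  46  45 140 142 141 142
 141 142 141 142 142 142 142 141  85  70  68  69  69  68  69  69  69  68
  69  68  69  68  67 137 214 214 215 215 215 215 215 214 215 216 215 215
 215 216 215 215 215 216 215 215 216 222 231 237 228 217 216 216 227 227
 228 227 216 227 228 228 228 227 227 227 228 227 227 227 227 227 227 227
 226 226 226 227 227 227 227 104  53  52  52  53  52  53  52  52  51  52
  52  53  52  51  52  52  51  51  52  51  51  52]
```

>>> {"op": "drive_tool", "data": {"targets": [[1,0,0,-30,0],[1,0,4,-30,0],[1,0,4,-20,0],[1,0,4,-15,0],[1,0,4,-10,0],[1,0,4,-6,0],[1,0,4,-2,0],[1,0,4,-2,0]]}}

```text
clock: 16.65
position: [592.2, -73.1, 27.5]
ee_rot: [0.044, 0.999, -0.0, -0.001]
contact_force: [-0.7, -0.8, -0.4]
gripper_width: 0.3
grasp_force: 0.0
```

```bash
python3 ridge.py
```

```text
16.65 [592.24818149 -73.10382431  27.5020897 ] [-0.66951085 -0.75260551 -0.43544837]
-45 [[265, 228], [266, 255], [336, 249]]
-33 [[259, 231], [274, 257], [340, 245]]
-20 [[255, 235], [285, 259], [343, 241]]
0 [[252, 241], [302, 259], [341, 234]]
20 [[255, 248], [320, 256], [335, 228]]
252 240 [ 48  48  49 140 141 141 137 137 136 136 141 141 141 141 142  50  45  46
  45  45  45  45  45 141 142 141 141 141 141 142 142 140 141 142 142  54
  50  51  50  51  48  49  51  50  50  50  49  50  50  50 213 215 215 215
 215 215 215 215 215 216 215 216 214 224 233 236 226 215 215 215 215 215
 227 228 216 215 215 215 227 228 227 215 215 227 227 227 227 227 215 226
 226 227 226 226 226 227 226 226  70  52  52  51  53  53  51  52  53  51
  53  53  53  53  53  52  52  52  51  52  52  52]
```

```bash
python3 - <<'E'
from h import *
p=arm.camera_params('wrist'); f=192/np.tan(np.radians(p['fov_y'])/2); T=np.linalg.inv(np.array(p['tool_from_camera']))
for z in (0,-10,-19,-25):
    o=[]
    for x in (11,0,-11):
        q=T@[x,8,z,1]; o.append((round(f*q[0]/q[2]+p['cx'],1),round(f*q[1]/q[2]+p['cy'],1)))
    print(z,o)
E
```

```text
0 [(np.float64(273.8), np.float64(215.5)), (np.float64(273.5), np.float64(234.3)), (np.float64(273.3), np.float64(252.4))]
-10 [(np.float64(274.7), np.float64(222.2)), (np.float64(274.4), np.float64(241.9)), (np.float64(274.1), np.float64(261.0))]
-19 [(np.float64(275.6), np.float64(228.9)), (np.float64(275.3), np.float64(249.6)), (np.float64(275.0), np.float64(269.6))]
-25 [(np.float64(276.3), np.float64(233.8)), (np.float64(275.9), np.float64(255.2)), (np.float64(275.6), np.float64(275.8))]
```

All the evidence suggests the fingertips sit about 20 mm behind the reported TCP. I'll test this by going lower at the corner in small steps.

>>> {"op": "drive_tool", "data": {"targets": [[1,0,0,-20,0],[1,0,-7.5,-20,0],[1,0,-7.5,0,0],[1,0,-7.5,5,0],[1,0,-7.5,10,0],[1,0,-7.5,13,0],[1,0,-7.5,16,0],[1,0,-7.5,16,0]]}}

```text
clock: 17.5
position: [592.3, -80.5, 12.4]
ee_rot: [0.044, 0.999, -0.0, 0.0]
contact_force: [-0.4, 0.2, -0.2]
gripper_width: -0.1
grasp_force: 0.0
```

```bash
python3 ridge.py
```

```text
17.5 [592.26546248 -80.50243071  12.41686826] [-0.36596923  0.15193091 -0.18199701]
-45 [[279, 238], [283, 269], [360, 263]]
-33 [[273, 241], [293, 272], [365, 258]]
-20 [[269, 245], [305, 274], [367, 253]]
0 [[266, 253], [325, 274], [364, 245]]
20 [[270, 261], [344, 271], [356, 238]]
267 262 [ 43 116 135 135 136 136 136 136 136 136 136 136 135 136 115  51  48  49
  49  48  48  46  48  48  48  47  49  48  49  49  49 169 209 209 210 209
 209 210 210 210 209 209 210 210 209 210 210 210 209 210 210 210 209 209
 209 210 209 209 209 210 210 213 225 233 233 226 217 217 218 218 218 218
 218 218 218 217 218 217 217 217 217 216 217 216 217 217 217 217 216 216
 217 217 217 217 217 216 216 216 217 216 120  54  51  51  52  51  51  51
  50  50  50  50  50  50  50  50  50  50  51  51]
```

>>> {"op": "drive_tool", "data": {"targets": [[1,0,0,3,0],[1,0,0,6,0],[1,0,0,9,0],[1,0,0,9,0]]}}

```text
clock: 17.95
position: [592.3, -81.1, 3.5]
ee_rot: [0.044, 0.999, -0.0, 0.0]
contact_force: [-0.3, -3.8, 1.0]
gripper_width: -0.4
grasp_force: 2.2
```

```bash
python3 ridge.py
```

```text
17.95 [592.33799437 -81.13760824   3.5271547 ] [-0.33442809 -3.8317968   1.01877574]
-45 [[281, 244], [286, 280], [369, 273]]
-33 [[275, 248], [297, 283], [373, 268]]
-20 [[271, 253], [310, 285], [375, 262]]
0 [[268, 261], [331, 286], [372, 253]]
20 [[272, 270], [351, 282], [363, 246]]
277 267 [ 47  47  48  49  47  47  47  48  49  57  63  68  67  66  67  70  70  69
  71  68  65  61  48  46  47  48  48  48  48  46  49  48 106 165 165 165
 172 205 223 225 228 229 229 230 229 229 229 229 229 229 229 229 229 229
 229 229 229 229 229 229 229 229 194 145 145 144  97  96  97 143 144 192
 193 229 229 229 229 229 228 228 228 228 228 229 228 228 228 228 228 228
 228 228 228 228 228 228 228 228 228 228 228 228 228 228 228 226 165  56
  49  48  49  50  50  49  49  49  50  48  49  49]
```

Contact at last, with TCP z at 3.5, below the strip's top face. That confirms the tips sit about 20 mm behind the reported TCP. Pressing on, then moving out sideways.

>>> {"op": "drive_tool", "data": {"targets": [[1,0,0,2,0],[1,0,0,4,0],[1,0,0,5,0],[1,0,0,5,0]]}}

```text
clock: 18.4
position: [592.3, -81.4, -1.0]
ee_rot: [0.044, 0.999, -0.0, 0.0]
contact_force: [-0.1, -6.1, 3.0]
gripper_width: -0.2
grasp_force: 3.1
```

```bash
python3 ridge.py
```

```text
18.4 [592.2943665  -81.35885748  -1.01395205] [-0.06341194 -6.11533627  3.02400406]
-45 [[282, 248], [288, 286], [373, 279]]
-33 [[276, 252], [298, 289], [377, 273]]
-20 [[271, 257], [312, 292], [379, 267]]
0 [[269, 266], [334, 293], [376, 258]]
20 [[273, 275], [355, 289], [366, 250]]
283 270 [ 47  47  48  47  48  47  48  47  47  46  46  48  48  46  48  46  47  47
  46  47  46  47  47  47  48  47  47  47  48  48  48  50  49 148 199 232
 233 233 233 233 233 233 233 233 233 233 233 233 233 233  65  48  48  48
  49  48  49  49  48  49  48  47  48  48  48  48  46  47  47  47  49  49
  48  49  49  48  49  49  49  48  49  48  49  49  98 195 231 231 231 231
 231 231 232 231 231 231 231 231 231 231 231 231 231 227 218  96  50  49
  49  50  50  49  48  48  48  48  49  48  49  48]
```

>>> {"op": "drive_tool", "data": {"targets": [[1,0,-15,0,0],[1,0,-25,0,0],[1,0,-25,-45,0],[0,0,-25,-75,0],[-0.5,0,10,-75,0],[-0.5,0,28.3,-75,0],[-0.5,0,28.3,-75,0],[-0.5,0,28.3,-75,0]]}}

```text
clock: 19.25
position: [594.2, -52.4, 73.1]
ee_rot: [0.044, 0.999, 0.0, -0.0]
contact_force: [0.0, -0.0, -0.4]
gripper_width: 64.1
grasp_force: 0.0
```

```bash
sed -i 's/-33,-20/-36,-28,-20/' ridge.py && python3 ridge.py
```

```text
19.25 [594.23609858 -52.39418791  73.05790904] [ 0.00716543 -0.00045292 -0.40556654]
-45 [[235, 204], [231, 221], [285, 216]]
-36 [[231, 206], [235, 222], [289, 215]]
-28 [[228, 207], [240, 223], [291, 213]]
-20 [[226, 209], [245, 223], [293, 211]]
0 [[223, 213], [258, 223], [294, 207]]
20 [[224, 217], [271, 221], [290, 203]]
219 197 [165 165 165 164 115 114 114 113 114 116 115 115 115 114  93  53  52  52
  52  53  53  54  53  53  52  53  52  52  53  52  52  52  53  53  53  52
  52  61 218 231 240 239 239 239 239 239 239 239 239 240 239 239 239 240
 240 240 240 240 240 240 240 240 240 240 240 240 240 240 240 240 240 240
 240 240 240 240 240 240 240 240 240 240 240 240 240 240 240 240 240 240
 227  96  52  51  52  56  56  55  55  56  56  56  56  55  55  55  56  56
  56  55  56  56  56  55  55  55  52  52  51  51]
```

The fuse is back to nearly flat: its top spans columns 235–287, centred near 261. Pinching it low.

>>> {"op": "drive_tool", "data": {"targets": [[-0.5,0,0.8,40,0],[-0.5,0,0.8,65,0],[-0.5,0,0.8,73,0],[-0.5,0,0.8,73,0],[-0.2,0,0.8,73,0],[0,0,0.8,73,0],[1,0,0.8,73,0],[1,0,0.8,73,0],[1,0,0.8,73,0],[1,0,0.8,73,0]]}}

```text
clock: 20.3
position: [595.9, -51.5, 2.1]
ee_rot: [0.044, 0.999, 0.0, 0.001]
contact_force: [-0.5, 0.1, 6.3]
gripper_width: 33.1
grasp_force: 60.0
```

```bash
python3 ridge.py
```

```text
20.3 [595.89828247 -51.46784573   2.11211343] [-0.50542322  0.13234365  6.33926085]
-45 [[223, 244], [214, 280], [297, 273]]
-36 [[217, 247], [220, 282], [302, 269]]
-28 [[213, 250], [227, 284], [305, 265]]
-20 [[209, 253], [234, 286], [307, 262]]
0 [[204, 261], [255, 286], [308, 253]]
20 [[204, 270], [276, 282], [302, 245]]
277 195 [ 44  45  44  45  45  44  45  45  45  45  84 202 203 204 204  73  65  65
  66  47  38  39  40  37 161 214 225 226 226 226 225 225 226 226 226 226
 226 226 226 225 225 226 226 226 226 226 226 226 226 226 226 226 226 226
 226 226 226 226 226 226 226 226 226 226 226 226 227 226 226 226 226 226
 227 227 227 227 227 227 227 227 227 227 227 228 228 228 228 228 228 228
 228 228 228 228 228 228 228 229 228 229 229 228 219 170  47  37  38  38
  44  66  67  66  67 210 211 211 211  93  48  46]
```

Width 33 mm at 60 N, so the fuse is held flat. Pulling it straight up and carrying it to the tray.

>>> {"op": "drive_tool", "data": {"targets": [[1,0,0,-5,0],[1,0,0,-12,0],[1,0,0,-22,0],[1,0,0,-40,0],[1,0,0,-70,0],[1,0,0,-100,0],[1,0,0,-100,0],[1,0,0,-100,0]]}}

```text
clock: 21.15
position: [594.7, -51.2, 101.8]
ee_rot: [0.044, 0.999, 0.0, 0.001]
contact_force: [-1.2, -0.1, -1.5]
gripper_width: 32.8
grasp_force: 60.2
```

>>> {"op": "drive_tool", "data": {"targets": [[1,14.4,217.6,0,-1.3],[1,14.4,217.6,0,-1.3],[1,14.4,217.6,0,-1.3],[1,14.4,217.6,0,-1.3],[1,14.4,217.6,0,-1.3],[1,14.4,217.6,0,-1.3],[1,14.4,217.6,0,-1.3],[1,14.4,217.6,0,-1.3]]}}

```text
clock: 21.95
position: [598.9, 164.9, 99.9]
ee_rot: [0.033, 0.999, -0.0, -0.001]
contact_force: [-0.9, -0.5, -1.5]
gripper_width: 33.2
grasp_force: 60.3
```

```bash
python3 - <<'E'
from h import *
s=arm.read_state(); print(s['clock'],s['position'],s['contact_force'],s['gripper_width'])
w=arm.get_image('wrist');cv2.imwrite('pics/w13.png',w)
C=cam('wrist'); print('t3 corners',[np.round(px(C,[603+a*.998+b*.0645,230.4-a*.0645+b*.998,10])) for a,b in [(-40,-98),(40,-98),(40,98),(-40,98)]])
E
```

```text
21.95 [598.87769387 164.92542082  99.89656651] [-0.92721094 -0.50652318 -1.52627464] 33.1733120364223
t3 corners [array([218., 141.]), array([221., 235.]), array([450., 235.]), array([467., 141.])]
```

View pics/w13.png

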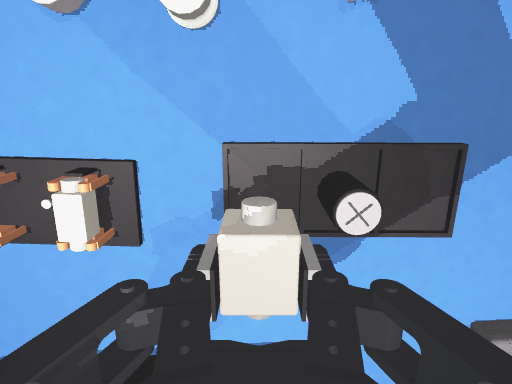

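The fuse hangs flat at (259,270), and the tray's corner is at (222,143), about 2 mm right of prediction. Lowering with a small y correction.

>>> {"op": "drive_tool", "data": {"targets": [[1,0,1.5,40,0],[1,0,1.5,80,0],[1,0,1.5,98,0],[1,0,1.5,103,0],[1,0,1.5,106,0],[1,0,1.5,106,0],[1,0,1.5,106,0]]}}

```text
clock: 22.7
position: [600.6, 168.3, -3.9]
ee_rot: [0.033, 0.999, 0.001, 0.001]
contact_force: [-0.7, 0.2, -1.4]
gripper_width: 33.4
grasp_force: 60.3
```

>>> {"op": "drive_tool", "data": {"targets": [[1,0,0,1,0],[1,0,0,2,0],[1,0,0,3,0],[1,0,0,3,0]]}}

```text
clock: 23.1
position: [600.2, 168.2, -7.4]
ee_rot: [0.032, 0.999, 0.0, 0.001]
contact_force: [-0.8, -0.2, 4.2]
gripper_width: 33.1
grasp_force: 61.9
```

>>> {"op": "drive_tool", "data": {"targets": [[0.1,0,0,0,0],[-0.05,0,0,0,0],[-0.05,0,0,0,0],[-0.05,0,0,-10,0],[-0.05,0,0,-40,0],[-0.05,0,0,-80,0],[-0.05,0,0,-107,0],[-0.05,0,0,-107,0],[-0.05,0,0,-107,0]]}}

```text
clock: 24.0
position: [599.4, 168.5, 99.2]
ee_rot: [0.033, 0.999, 0.001, 0.0]
contact_force: [-1.1, 0.6, -0.2]
gripper_width: 44.6
grasp_force: 0.0
```

```bash
cat > look.py <<'E'
import sys
from h import *
s=arm.read_state(); p=s['position']; y=R.from_quat(s['ee_rot']).as_matrix()[:,1]
print(s['clock'],p.round(1),'psi',np.degrees(np.arctan2(-y[0],y[1])).round(2),s['contact_force'].round(1),s['gripper_width'].round(1))
def bright(name,X,r,th=150,m=None):
    "bright blob near world point X (top face): centroid/extent in px and world"
    C=cam(name); im=arm.get_image(name).astype(int); u,v=px(C,X); u,v=int(u),int(v)
    g=(im.min(2)>th); 
    n,l,st,ce=cv2.connectedComponentsWithStats(g[max(0,v-r):v+r,max(0,u-r):u+r].astype(np.uint8))
    for i in range(1,n):
        if st[i,4]>40: 
            c=ce[i]+[max(0,u-r),max(0,v-r)]; yy,xx=np.nonzero(l==i); q=cv2.minAreaRect(np.c_[xx,yy].astype(np.float32))
            print(name,st[i].tolist(),c.round(1),'->',pt(C,*c,X[2]),'rect',np.round(q[1],1),round(q[2],1),'rc',pt(C,q[0][0]+max(0,u-r),q[0][1]+max(0,v-r),X[2]))
E
python3 - <<'E'
from look import *
bright('top',[599,166.5,38],25); bright('top',[603,230,64],20); bright('top',[600.6,23.1,43],20)
E
```

```text
Traceback (most recent call last):
  File "look.py", line 4, in <module>
    print(s['clock'],p.round(1),'psi',np.degrees(np.arctan2(-y[0],y[1])).round(2),s['contact_force'].round(1),s['gripper_width'].round(1))
                                                                                                              ^^^^^^^^^^^^^^^^^^^^^^^^
AttributeError: 'float' object has no attribute 'round'
```

>>> {"op": "drive_tool", "data": {"targets": [[-0.3,164.7,69.2,0,-16.3],[-0.3,164.7,69.2,0,-16.3],[-0.3,164.7,69.2,0,-16.3],[-0.3,164.7,69.2,0,-16.3],[-0.3,164.7,69.2,0,-16.3],[-0.3,164.7,69.2,0,-16.3],[-0.3,164.7,69.2,0,-16.3],[-0.3,164.7,69.2,0,-16.3]]}}

```text
clock: 24.8
position: [440.3, 247.3, 97.9]
ee_rot: [-0.109, 0.994, -0.0, -0.0]
contact_force: [1.1, -0.3, -0.8]
gripper_width: 55.4
grasp_force: 0.0
```

```bash
sed -i "s/s\['gripper_width'\].round(1)/s['gripper_width']/" look.py; python3 - <<'E'
from look import *
bright('top',[599,166.5,38],25); bright('top',[603,230,64],20); bright('top',[600.6,23.1,43],20)
bright('wrist',[439.5,248,33],60,120)
E
```

```text
24.8 [440.3 247.3  97.9] psi 12.49 [ 1.1 -0.3 -0.8] 55.404670357490204
top [16, 14, 18, 21, 298] [177.1 164.9] -> [600.2 166.5] rect [15.9 20.8] 7.1 rc [602.1 166.5]
top [13, 13, 15, 14, 163] [143.3 159.5] -> [604.  230.3] rect [13. 14.] 90.0 rc [604. 231.]
top [15, 8, 13, 26, 230] [246.  165.5] -> [601.1  23.1] rect [10.2 25.7] 7.1 rc [601.1  23.2]
wrist [44, 27, 39, 60, 1970] [261.  192.7] -> [434.6 247.7] rect [59. 38.] 90.0 rc [435.8 248.7]
```

>>> {"op": "drive_tool", "data": {"targets": [[-0.3,0,0.5,45,0],[-0.3,0,0.5,85,0],[-0.3,0,0.5,103,0],[-0.3,0,0.5,111,0],[-0.3,0,0.5,111,0],[0,0,0.5,111,0],[1,0,0.5,111,0],[1,0,0.5,111,0],[1,0,0.5,111,0],[1,0,0.5,111,0]]}}

```text
clock: 26.0
position: [440.5, 249.3, -11.0]
ee_rot: [-0.11, 0.994, 0.001, 0.001]
contact_force: [-0.8, -0.2, 6.8]
gripper_width: 27.1
grasp_force: 59.7
```

>>> {"op": "drive_tool", "data": {"targets": [[1,0,0.5,-20,0],[1,0,0.5,-60,0],[1,0,0.5,-90,0],[1,0,0.5,-90,0],[1,0,0.5,-90,0]]}}

```text
clock: 26.5
position: [439.3, 248.9, 78.1]
ee_rot: [-0.109, 0.994, 0.001, 0.0]
contact_force: [-0.0, 0.8, -0.5]
gripper_width: 26.8
grasp_force: 59.1
```

>>> {"op": "drive_tool", "data": {"targets": [[1,-173.7,8.8,0,16.2],[1,-173.7,8.8,0,16.2],[1,-173.7,8.8,0,16.2],[1,-173.7,8.8,0,16.2],[1,-173.7,8.8,0,16.2],[1,-173.7,8.8,0,16.2],[1,-173.7,8.8,0,16.2]]}}

```text
clock: 27.2
position: [605.5, 294.5, 76.2]
ee_rot: [0.032, 0.999, -0.001, -0.001]
contact_force: [0.4, -0.6, -1.0]
gripper_width: 27.0
grasp_force: 59.1
```

>>> {"op": "drive_tool", "data": {"targets": [[1,0,0,40,0],[1,0,0,65,0],[1,0,0,76,0],[1,0,0,81,0],[1,0,0,83,0],[1,0,0,83,0],[1,0,0,83,0]]}}

```text
clock: 27.9
position: [607.8, 295.7, -4.0]
ee_rot: [0.032, 1.0, 0.001, 0.001]
contact_force: [-0.0, -0.0, -0.5]
gripper_width: 26.9
grasp_force: 59.1
```

>>> {"op": "drive_tool", "data": {"targets": [[1,0,0,1,0],[1,0,0,2,0],[1,0,0,3,0],[1,0,0,3,0]]}}

```text
clock: 28.3
position: [607.4, 295.4, -6.8]
ee_rot: [0.031, 1.0, 0.0, 0.001]
contact_force: [-2.5, 0.1, 6.2]
gripper_width: 26.7
grasp_force: 60.0
```

>>> {"op": "drive_tool", "data": {"targets": [[0.2,0,0,0,0],[0.05,0,0,0,0],[0.05,0,0,0,0],[0.05,0,0,-10,0],[0.05,0,0,-50,0],[0.05,0,0,-100,0],[0.05,0,0,-107,0],[0.05,0,0,-107,0],[0.05,0,0,-107,0]]}}

```text
clock: 29.2
position: [606.0, 294.4, 97.3]
ee_rot: [0.032, 0.999, -0.001, -0.001]
contact_force: [-0.4, -0.8, -0.9]
gripper_width: 40.6
grasp_force: 0.0
```

```bash
python3 - <<'E'
from look import *
p0=np.radians(-3.6); d=np.array([601.1,23.1])-p[:2]
print(d@[-np.cos(p0),-np.sin(p0)],d@[-np.sin(p0),np.cos(p0)])
E
```

```text
29.2 [606.  294.4  97.3] psi -3.67 [-0.4 -0.8 -0.9] 40.60237259294721
-12.153547810670716 -271.06109190223196
```

>>> {"op": "drive_tool", "data": {"targets": [[-0.1,-12,-271.5,0,1.3],[-0.1,-12,-271.5,0,1.3],[-0.1,-12,-271.5,0,1.3],[-0.1,-12,-271.5,0,1.3],[-0.1,-12,-271.5,0,1.3],[-0.1,-12,-271.5,0,1.3],[-0.1,-12,-271.5,0,1.3],[-0.1,-12,-271.5,0,1.3],[-0.1,-12,-271.5,0,1.3]]}}

```text
clock: 30.1
position: [601.5, 24.2, 97.4]
ee_rot: [0.043, 0.999, -0.0, -0.001]
contact_force: [-0.7, -1.1, 0.2]
gripper_width: 46.8
grasp_force: 0.0
```

```bash
python3 - <<'E'
from look import *
bright('wrist',[600.8,23.1,43],40,215)
bright('top',[607,294.5,37],20,120)
C=cam('wrist'); u,v=px(C,[*p[:2],43]); print('tool at z43',u,v); w=arm.get_image('wrist'); print(int(u)-25,w[int(v),int(u)-25:int(u)+25].mean(1).astype(int))
E
```

```text
30.1 [601.5  24.2  97.4] psi -4.88 [-0.7 -1.1  0.2] 46.77349781420555
wrist [33, 3, 19, 12, 208] [258.6 171.3] -> [577.7  26. ] rect [11. 18.] 90.0 rc [577.8  26.2]
wrist [27, 16, 30, 50, 1426] [258.1 202.8] -> [600.5  23.7] rect [49. 29.] 90.0 rc [601.   23.9]
top [0, 0, 40, 40, 1576] [114.2 159.6] -> [608.7 298.3] rect [39. 39.] 90.0 rc [608.8 297.7]
tool at z43 258.3239249797315 203.44915189950308
233 [ 61  60  61  61  61  61  57  58  57  58 224 238 241 242 242 242 242 242
 242 242 242 242 242 242 242 242 243 242 243 243 243 243 243 243 243 243
 243 243 242 233  83  63  65  64  64  63  64  64  64  64]
```

>>> {"op": "drive_tool", "data": {"targets": [[-0.1,0,-0.3,45,0],[-0.1,0,-0.3,80,0],[-0.1,0,-0.3,92,0],[-0.1,0,-0.3,97,0],[-0.1,0,-0.3,97,0],[0.2,0,-0.3,97,0],[1,0,-0.3,97,0],[1,0,-0.3,97,0],[1,0,-0.3,97,0],[1,0,-0.3,97,0]]}}

```text
clock: 31.25
position: [603.3, 23.6, 3.4]
ee_rot: [0.043, 0.999, 0.0, 0.002]
contact_force: [-1.1, 1.0, 7.3]
gripper_width: 20.7
grasp_force: 60.3
```

>>> {"op": "drive_tool", "data": {"targets": [[1,0,0,-5,0],[1,0,0,-12,0],[1,0,0,-22,0],[1,0,0,-40,0],[1,0,0,-70,0],[1,0,0,-100,0],[1,0,0,-100,0],[1,0,0,-100,0]]}}

```text
clock: 32.05
position: [601.7, 23.1, 102.8]
ee_rot: [0.043, 0.999, 0.0, 0.001]
contact_force: [0.0, 0.5, -1.6]
gripper_width: 20.5
grasp_force: 59.5
```

>>> {"op": "drive_tool", "data": {"targets": [[1,-40.6,-211.4,0,9],[1,-40.6,-211.4,0,9],[1,-40.6,-211.4,0,9],[1,-40.6,-211.4,0,9],[1,-40.6,-211.4,0,9],[1,-40.6,-211.4,0,9],[1,-40.6,-211.4,0,9],[1,-40.6,-211.4,0,9]]}}

```text
clock: 32.85
position: [623.7, -189.6, 101.0]
ee_rot: [0.121, 0.993, 0.0, -0.001]
contact_force: [-0.9, -0.8, -0.4]
gripper_width: 20.6
grasp_force: 59.5
```

>>> {"op": "drive_tool", "data": {"targets": [[1,0,0,45,0],[1,0,0,85,0],[1,0,0,105,0],[1,0,0,111,0],[1,0,0,114,0],[1,0,0,114,0],[1,0,0,114,0]]}}

```text
clock: 33.55
position: [625.4, -190.7, -10.7]
ee_rot: [0.121, 0.993, -0.0, 0.002]
contact_force: [-0.9, -0.8, 0.1]
gripper_width: 20.6
grasp_force: 59.5
```

>>> {"op": "drive_tool", "data": {"targets": [[1,0,0,1,0],[1,0,0,2,0],[1,0,0,3,0],[1,0,0,3,0]]}}

```text
clock: 33.95
position: [624.7, -191.0, -13.4]
ee_rot: [0.121, 0.993, -0.0, 0.001]
contact_force: [-2.3, 1.7, 6.8]
gripper_width: 20.3
grasp_force: 60.6
```

>>> {"op": "drive_tool", "data": {"targets": [[0.4,0,0,0,0],[0.35,0,0,0,0],[0.35,0,0,0,0],[0.35,0,0,-12,0],[0.35,0,0,-50,0],[0.35,0,0,-100,0],[0.35,0,0,-113,0],[0.35,0,0,-113,0]]}}

```text
clock: 34.75
position: [626.5, -191.3, 102.0]
ee_rot: [0.121, 0.993, 0.0, 0.004]
contact_force: [-0.4, 0.8, 0.0]
gripper_width: 27.9
grasp_force: 0.0
```

>>> {"op": "drive_tool", "data": {"targets": [[-0.5,235.2,169.9,0,-90],[-0.5,235.2,169.9,0,-90],[-0.5,235.2,169.9,0,-90],[-0.5,235.2,169.9,0,-90],[-0.5,235.2,169.9,0,-90],[-0.5,235.2,169.9,0,-90],[-0.5,235.2,169.9,0,-90],[-0.5,235.2,169.9,0,-90],[-0.5,235.2,169.9,0,-90],[-0.5,235.2,169.9,0,-90],[-0.5,235.2,169.9,0,-90],[-0.5,235.2,169.9,0,-90]]}}

```text
clock: 35.95
position: [435.9, 30.3, 96.7]
ee_rot: [-0.616, 0.788, 0.0, -0.001]
contact_force: [-0.6, -0.3, -0.1]
gripper_width: 64.7
grasp_force: 0.0
```

```bash
python3 - <<'E'
from look import *
C=cam('wrist'); u,v=px(C,[*p[:2],24]); print('tool at z24',u,v,'knob exp',px(C,[436.7,30.9,24]))
bright('wrist',[436.7,30.9,24],50,90)
bright('top',[624,-190,26],20); bright('top',[607,295,37],18,165)
E
```

```text
35.95 [435.9  30.3  96.7] psi 76.05 [-0.6 -0.3 -0.1] 64.6573548149241
tool at z24 258.41693379742884 197.11478397008972 knob exp (np.float64(257.5453766933989), np.float64(198.11247213260663))
wrist [0, 0, 100, 73, 5602] [258. 177.] -> [432.3  14.8] rect [72. 99.] 90.0 rc [434.8  19.8]
wrist [80, 79, 20, 21, 291] [297.8 237.1] -> [413.4  70.3] rect [20. 19.] 90.0 rc [414.3  70. ]
top [14, 9, 14, 25, 209] [347.7 159.7] -> [ 622.7 -190.9] rect [ 9.9 24.7] 14.0 rc [ 622.1 -190.7]
```

>>> {"op": "drive_tool", "data": {"targets": [[-0.5,0,0,45,0],[-0.5,0,0,85,0],[-0.5,0,0,104,0],[-0.5,0,0,113,0],[-0.5,0,0,113,0],[-0.2,0,0,113,0],[1,0,0,113,0],[1,0,0,113,0],[1,0,0,113,0],[1,0,0,113,0],[1,0,0,113,0]]}}

```text
clock: 37.2
position: [437.9, 31.1, -13.9]
ee_rot: [-0.616, 0.787, -0.0, 0.002]
contact_force: [-1.1, -0.0, 6.2]
gripper_width: 35.6
grasp_force: 59.6
```

>>> {"op": "drive_tool", "data": {"targets": [[1,0,0,-20,0],[1,0,0,-60,0],[1,0,0,-100,0],[1,0,0,-100,0],[1,0,0,-100,0]]}}

```text
clock: 37.7
position: [437.3, 31.0, 86.0]
ee_rot: [-0.616, 0.788, -0.0, 0.002]
contact_force: [0.1, 0.3, -1.4]
gripper_width: 36.2
grasp_force: 60.0
```

>>> {"op": "drive_tool", "data": {"targets": [[1,233.7,-234.8,0,0],[1,233.7,-234.8,0,0],[1,233.7,-234.8,0,0],[1,233.7,-234.8,0,0],[1,233.7,-234.8,0,0],[1,233.7,-234.8,0,0],[1,233.7,-234.8,0,0],[1,233.7,-234.8,0,0],[1,233.7,-234.8,0,0],[1,233.7,-234.8,0,0]]}}

```text
clock: 38.7
position: [607.2, -251.8, 83.4]
ee_rot: [-0.616, 0.788, 0.001, -0.001]
contact_force: [0.2, -0.4, -0.7]
gripper_width: 35.7
grasp_force: 60.1
```

>>> {"op": "drive_tool", "data": {"targets": [[1,0,0,45,0],[1,0,0,75,0],[1,0,0,87,0],[1,0,0,92,0],[1,0,0,92,0],[1,0,0,92,0]]}}

```text
clock: 39.3
position: [609.8, -252.8, -5.6]
ee_rot: [-0.616, 0.787, -0.001, 0.001]
contact_force: [0.8, -0.2, -0.5]
gripper_width: 35.9
grasp_force: 60.1
```

>>> {"op": "drive_tool", "data": {"targets": [[1,0,0,2,0],[1,0,0,3,0],[1,0,0,4,0],[1,0,0,4.5,0],[1,0,0,4.5,0]]}}

```text
clock: 39.8
position: [608.9, -252.9, -9.9]
ee_rot: [-0.616, 0.788, -0.001, 0.0]
contact_force: [-1.6, 1.7, 7.3]
gripper_width: 35.6
grasp_force: 60.8
```

>>> {"op": "drive_tool", "data": {"targets": [[0,0,0,0,0],[-0.2,0,0,0,0],[-0.2,0,0,0,0],[-0.2,0,0,-12,0],[-0.2,0,0,-50,0],[-0.2,0,0,-100,0],[-0.2,0,0,-150,0],[-0.2,0,0,-180,0]]}}

```text
clock: 40.6
position: [610.0, -253.5, 174.0]
ee_rot: [-0.616, 0.787, -0.003, 0.002]
contact_force: [1.1, -1.1, 0.7]
gripper_width: 51.6
grasp_force: 0.0
```

>>> {"op": "drive_tool", "data": {"targets": [[-0.2,250,0,0,0],[-0.2,250,60,0,0],[-0.2,250,60,0,0],[-0.2,250,60,0,0],[-0.2,250,60,0,0],[-0.2,250,60,0,0],[-0.2,250,60,0,0],[-0.2,250,60,0,0]]}}

```text
clock: 41.4
position: [490.4, -480.4, 168.3]
ee_rot: [-0.616, 0.788, -0.0, 0.0]
contact_force: [0.6, 0.9, -0.2]
gripper_width: 51.5
grasp_force: 0.0
```

```bash
python3 - <<'E'
from h import *
t=cv2.resize(arm.get_image('top')[125:260,90:405],(790,339),interpolation=cv2.INTER_CUBIC)
s=cv2.resize(arm.get_image('side')[80:330,80:400],(333,260)); s=cv2.copyMakeBorder(s,0,0,0,457,cv2.BORDER_CONSTANT)
cv2.imwrite('pics/end.png',np.vstack([t,s]))
E
```

```text
(no output)
```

View pics/end.png

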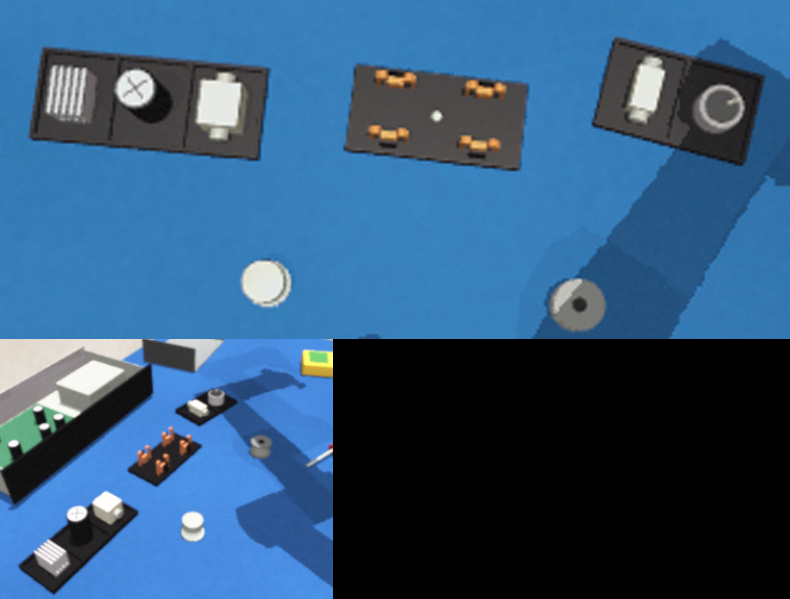

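All five parts are in their bays: heat sink (70,93), capacitor (135,90) and thick fuse (220,104) in the three-bay tray, thin fuse (646,88) and knob (718,107) in the two-bay tray. The flux pot (266,283) and solder reel (578,305) have not moved.

```bash
python3 -c "
from bench import arm
print(arm.job_done())"
```

```text
the job is handed in; nothing more can be done
None
```

I handed the job in at about 41 s of the 118 s allowed; the final pictures show all five parts in the right bays and the flux pot and solder reel unmoved, but `job_done()` returned no verdict.

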